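Clamp the dust extractor's filter cover in star order

ROBOT

A 6-joint arm with a two-finger parallel gripper is mounted at the origin on the work surface. World frame = base frame: x ahead of the robot, y to its left, z up, the work surface at z = 0. Lengths are in mm, angles in rad, forces in N, time in s.
With the tool pointing down it reaches from about 350 to 850 mm from the base axis. Payload 8.1 kg.
Tool frame: the origin (TCP) lies at the very end of the fingers, on their centre line; the grasp point (between the pads) lies 19 mm behind it; z points along the fingers, y is the direction in which the jaws open and shut (so a half turn about z gives the same grasp; the last joint's range is limited). The gripper opens to 85 mm and grips with 20 to 120 N. Pads are 22 mm wide; open, the fingers measure 114 mm over their backs; the gripper's body (76 mm by 85 mm) begins 54 mm behind the grasp point. The pads swing forward as they close: fully open they stand 13 mm farther back than shut.
Start: joints at [-1.295, 0.13, 1.488, -0, 1.523, -0.085], TCP at [211.834, -561.366, 231.292] pointing down, gripper open.
Joint ranges: [-2.96, 2.96], [-0.89, 2.26], [0.02, 2.5], [-1.34, 4.48], [0, 2.73], [-2.66, 2.66]. Speed limits (rad/s): [2.39, 2.39, 2.79, 3.14, 3.14, 3.14].

INTERFACE

Orientations are given as [roll, pitch, yaw] about the fixed x, y, z axes, in that order (R = Rz(yaw) Ry(pitch) Rx(roll)).
In Python, from cell import status, viewer, ticket gives the robot as it stands.
- The arm moves only by the tool carry_out, never from a script. Its argument "rows" is text: rows parted by semicolons, each of 5 numbers parted by spaces: the shift along the tool's x, y, z in m, then the turn about the tool's z in degrees, then the opening in per cent of the stroke, from 0 (shut) to 100 (fully open). In form: tx ty tz twist hand; .... A call has exactly 5 rows; each row is the pose to reach, as a shift and turn from the pose measured when the call began, along the tool's axes at that moment; what a row does not reach only later rows make up. A row lasts 1/12 s, in which the tool goes at most 41.7 mm and 7.16 degrees, less where a joint would pass 70% of its speed; a pose out of reach is approached as far as the arm can. A call with a gripper value outside its range is refused whole. The fingers move at their own pace and stop on an object; "squeeze" is the grip in N (left out, the last holds). Time passes only in rows, so rows that repeat a pose let the fingers close, or fill a call up. It gives the time, the measured TCP pose, the force and the opening at its end, in the units of the state.
- status.get_obs(): the state, without advancing time (a new reading comes with each control period).
- viewer.read_camera(name): name is "scene" or "top" or "wrist"; returns a dict with "image" (420x560x3 uint8, red, green, blue), "range_z" (420x560 float32, mm along the optical axis (not along the pixel's ray), 0 where there is no reading), "camera_matrix" (3x3 intrinsics, pixels), "T" (4x4, takes a point from camera to world coordinates). Camera axes: x right, y up, looking along -z (the intrinsics and any distortion apply to the point x, -y, -z); pixel columns grow to the right and rows downward; lengths in mm; the calibration is good to about 2 mm. The wrist camera is an equidistant fisheye: a pixel r from the principal point sees the ray r / f radians off the axis. A picture is of the moment at which its call begins.
- ticket.sign_off(): hands the job in, once; it reports no verdict.
The state is a dict: "time": time; "joint_pos": joint angles; "dq": joint speeds; "effort": joint torques, N m; "tool_pos": TCP position; "tool_rot": TCP orientation; "force": force on the tool from outside, world axes, zero at the start; "ft_torque": the same for the moment, N m; "grip_width": opening from 0.0 (shut) to 1.0 (fully open).
Only numpy, scipy, OpenCV 4.12 (cv2) and the standard library are available. Lean on these libraries where they do the work, as an engineer would, in place of code of your own. Each camera call takes 0.05 s, during which the arm holds its last target.

TASK

Hand-tighten the four loose knobs that hold the filter pot's cover, in star order (each knob followed by the one opposite it, on both passes) so that the cover goes down level. First pass: turn each knob clockwise until you feel it bite, then about 20 degrees more; second pass: turn each about 30 degrees further, so that all four are firm, without stripping any. Do not lean hard on the cover, leave the things lying around alone, and let go of everything at the end.

Things in the scene. Friction and masses are not known exactly. Their poses are not given: they have to be found in the camera images.
- pot: Low round grey filter pot of the bench dust extractor, fixed to the bench, with its aluminium cover in place: 248 mm in diameter, cover's upper face 82 mm above the bench; in the middle of the cover a capped stub 68 mm in diameter, 22 mm high. Four black bar knobs stand on the cover in a square, 124 mm apart, their tops 147 mm above the bench. Origin: centre of the underside; z up, x towards the dark square outlet on its side.
- knob1_grip (a point): Black bar knob 1, opposite 3, at (-62, +62) mm in the pot's frame. Point on its turning axis, 34 mm above the knob's underside, 10 mm below its top; z up, x along the bar. Bar 46 mm long, 16 mm thick (grip across this, from above, with about 35 N), 44 mm tall including a round skirt at its foot, 40 mm in diameter, 8 mm high. Starts loose at any bar direction; clockwise from above tightens; stays where left but for a springback of 0.05-0.08 rad (it twists 0.25 rad per N m).
- knob2_grip (a point): Black bar knob 2, opposite 4, at (+62, +62) mm in the pot's frame. Point on its turning axis, 34 mm above the knob's underside, 10 mm below its top; z up, x along the bar. Bar 46 mm long, 16 mm thick (grip across this, from above, with about 35 N), 44 mm tall including a round skirt at its foot, 40 mm in diameter, 8 mm high. Starts loose at any bar direction; clockwise from above tightens; stays where left but for a springback of 0.05-0.08 rad (it twists 0.25 rad per N m).
- knob3_grip (a point): Black bar knob 3, opposite 1, at (+62, -62) mm in the pot's frame. Point on its turning axis, 34 mm above the knob's underside, 10 mm below its top; z up, x along the bar. Bar 46 mm long, 16 mm thick (grip across this, from above, with about 35 N), 44 mm tall including a round skirt at its foot, 40 mm in diameter, 8 mm high. Starts loose at any bar direction; clockwise from above tightens; stays where left but for a springback of 0.05-0.08 rad (it twists 0.25 rad per N m).
- knob4_grip (a point): Black bar knob 4, opposite 2, at (-62, -62) mm in the pot's frame. Point on its turning axis, 34 mm above the knob's underside, 10 mm below its top; z up, x along the bar. Bar 46 mm long, 16 mm thick (grip across this, from above, with about 35 N), 44 mm tall including a round skirt at its foot, 40 mm in diameter, 8 mm high. Starts loose at any bar direction; clockwise from above tightens; stays where left but for a springback of 0.05-0.08 rad (it twists 0.25 rad per N m).
- clamp1 (a joint): Travel of knob 1's washer, m down (noisy): 0 while it turns freely (0.02 N m) for an unknown 0.2 to 0.8 rad, different per knob, until it bites; then 0.004 m per rad (knob keeps its height), torque jumping to 0.18 N m and rising 0.13 per rad. First pass: 0.0006-0.0022 (bite + 0.15-0.55 rad). Firm: 0.0023-0.0040 (0.575-1.0 rad). Stripped past 0.0042 (1.05 rad).
- clamp2 (a joint): Travel of knob 2's washer, m down (noisy): 0 while it turns freely (0.02 N m) for an unknown 0.2 to 0.8 rad, different per knob, until it bites; then 0.004 m per rad (knob keeps its height), torque jumping to 0.18 N m and rising 0.13 per rad. First pass: 0.0006-0.0022 (bite + 0.15-0.55 rad). Firm: 0.0023-0.0040 (0.575-1.0 rad). Stripped past 0.0042 (1.05 rad).
- clamp3 (a joint): Travel of knob 3's washer, m down (noisy): 0 while it turns freely (0.02 N m) for an unknown 0.2 to 0.8 rad, different per knob, until it bites; then 0.004 m per rad (knob keeps its height), torque jumping to 0.18 N m and rising 0.13 per rad. First pass: 0.0006-0.0022 (bite + 0.15-0.55 rad). Firm: 0.0023-0.0040 (0.575-1.0 rad). Stripped past 0.0042 (1.05 rad).
- clamp4 (a joint): Travel of knob 4's washer, m down (noisy): 0 while it turns freely (0.02 N m) for an unknown 0.2 to 0.8 rad, different per knob, until it bites; then 0.004 m per rad (knob keeps its height), torque jumping to 0.18 N m and rising 0.13 per rad. First pass: 0.0006-0.0022 (bite + 0.15-0.55 rad). Firm: 0.0023-0.0040 (0.575-1.0 rad). Stripped past 0.0042 (1.05 rad).
- resin_jar: Bystander: amber closed jar, 60 mm in diameter, 110 mm high, loose; origin: centre of its underside.
- brush: Bystander: brush about 190 mm long lying on the bench; origin: centre of its underside, x along it.
- scribe: Bystander: steel air scribe (engraving pen), 150 mm long, 18 mm thick, lying on the bench; origin: underside, near its middle, x towards its tip.
- vertebra: Bystander: bone-coloured fossil vertebra, 68 mm across, 47 mm high, two short spurs; origin: centre of its underside.

How it is judged (in metres and radians):
On the way, in this order (a step that is already met when the one before it is completed fails the run):
1. one opposite pair has had its first pass (both 0.0006 to 0.0022 m) while the other two are still loose (((value of joint clamp1 between 0.0006 and 0.0022 m and value of joint clamp3 between 0.0006 and 0.0022 m and value of joint each of clamp2, clamp4 below 0.0006 m) or (value of joint clamp2 between 0.0006 and 0.0022 m and value of joint clamp4 between 0.0006 and 0.0022 m and value of joint each of clamp1, clamp3 below 0.0006 m))), for 0.1 s.
2. all four have had their first pass: every clamp between 0.0006 and 0.0022 m (value of joint clamp1 between 0.0006 and 0.0022 m and value of joint clamp2 between 0.0006 and 0.0022 m and value of joint clamp3 between 0.0006 and 0.0022 m and value of joint clamp4 between 0.0006 and 0.0022 m), for 0.1 s.
3. one opposite pair is firm (both over 0.0023 m), the other two still at their first pass (((value of joint each of clamp1, clamp3 above 0.0023 m and value of joint each of clamp2, clamp4 below 0.0023 m) or (value of joint each of clamp2, clamp4 above 0.0023 m and value of joint each of clamp1, clamp3 below 0.0023 m))), for 0.1 s.
At the end, for the whole second after the job is handed in: All four clamps are firm, each between 0.0023 and 0.0040 m (bite + 0.575 to 1.0 rad), everything is let go, and the four bystanders are at rest where they were (within 15 mm) (value of joint clamp1 between 0.0023 and 0.004 m and value of joint clamp2 between 0.0023 and 0.004 m and value of joint clamp3 between 0.0023 and 0.004 m and value of joint clamp4 between 0.0023 and 0.004 m and linear speed of each of resin_jar, brush, scribe, vertebra below 0.02 m/s and distance of each of resin_jar, brush, scribe, vertebra from where it was at the start of the episode below 0.015 m); the robot touches nothing.
It fails at once if a thread is stripped: a clamp driven beyond 0.0042 m (bite + 1.05 rad) (value of joint any of clamp1, clamp2, clamp3, clamp4 above 0.0042 m).
It fails at once if a knob is made firm (over 0.0023 m) while another has not had its first pass (under 0.0006 m) ((value of joint clamp1 above 0.0023 m and value of joint clamp2 below 0.0006 m) or (value of joint clamp1 above 0.0023 m and value of joint clamp3 below 0.0006 m) or (value of joint clamp1 above 0.0023 m and value of joint clamp4 below 0.0006 m) or (value of joint clamp2 above 0.0023 m and value of joint clamp1 below 0.0006 m) or (value of joint clamp2 above 0.0023 m and value of joint clamp3 below 0.0006 m) or (value of joint clamp2 above 0.0023 m and value of joint clamp4 below 0.0006 m) or (value of joint clamp3 above 0.0023 m and value of joint clamp1 below 0.0006 m) or (value of joint clamp3 above 0.0023 m and value of joint clamp2 below 0.0006 m) or (value of joint clamp3 above 0.0023 m and value of joint clamp4 below 0.0006 m) or (value of joint clamp4 above 0.0023 m and value of joint clamp1 below 0.0006 m) or (value of joint clamp4 above 0.0023 m and value of joint clamp2 below 0.0006 m) or (value of joint clamp4 above 0.0023 m and value of joint clamp3 below 0.0006 m)).
It fails at once if out of star order: two neighbours past a mark (first pass 0.0006 m, or firm 0.0023 m) while both others are short of it ((value of joint each of clamp1, clamp2 above 0.0006 m and value of joint each of clamp3, clamp4 below 0.0006 m) or (value of joint each of clamp2, clamp3 above 0.0006 m and value of joint each of clamp4, clamp1 below 0.0006 m) or (value of joint each of clamp3, clamp4 above 0.0006 m and value of joint each of clamp1, clamp2 below 0.0006 m) or (value of joint each of clamp4, clamp1 above 0.0006 m and value of joint each of clamp2, clamp3 below 0.0006 m) or (value of joint each of clamp1, clamp2 above 0.0023 m and value of joint each of clamp3, clamp4 below 0.0023 m) or (value of joint each of clamp2, clamp3 above 0.0023 m and value of joint each of clamp4, clamp1 below 0.0023 m) or (value of joint each of clamp3, clamp4 above 0.0023 m and value of joint each of clamp1, clamp2 below 0.0023 m) or (value of joint each of clamp4, clamp1 above 0.0023 m and value of joint each of clamp2, clamp3 below 0.0023 m)).
It fails at once if the robot leans on the pot or its cover with more than 25 N (contact force between any of the fingers, the arm and pot above 25 N).
It fails at once if a bystander is moved more than 15 mm (distance of any of resin_jar, brush, scribe, vertebra from where it was at the start of the episode above 0.015 m).
It also fails if it takes over 72 s, if anything falls off the work surface, if the arm or the gripper's body presses on something with over 40 N, if the wrist force passes 120 N, or if a joint passes its speed limit or range.

## Working session

There is one attempt and no reset: what is moved stays moved. The work goes in short steps, Python scripts to look and compute and a tool call to move; the robot and the scene stay as the last step left them, time stands still between calls to the robot, and variables do not carry over. Pictures are saved under pics/ and viewed, and the job is handed in when it is done.

Besides the shell and the picture viewer there is one more tool, called after ">>>" in YAML: its name, and indented under it one key for each argument. carry_out: Moves the arm, as the interface text tells. Its arguments: {"type":"object","properties":{"rows":{"type":"string"},"squeeze":{"type":"number"}},"required":["rows"]}

```bash
mkdir -p pics; ls; python3 - <<'E'
from cell import status, viewer
import cv2, numpy as np, pickle
print(status.get_obs())
for n in ("top","scene"):
    c=viewer.read_camera(n); cv2.imwrite(f"pics/{n}0.png",c["image"][:,:,::-1]); pickle.dump(c,open(f"{n}0.pkl","wb"))
    print(n,c["camera_matrix"],c["T"])
E
```

```text
pics
{'time': 0.0, 'joint_pos': array([-1.29542170e+00,  1.31172941e-01,  1.48929768e+00, -2.09958453e-05,
        1.52301103e+00, -8.53997816e-02]), 'dq': array([-0.00081512,  0.00124391,  0.000558  ,  0.00098669,  0.00029376,
        0.00129688]), 'effort': array([-7.15083734e-04, -5.69404149e+01, -5.00549769e+01, -2.99053481e-04,
        1.49247417e-02, -3.33384503e-05]), 'tool_pos': array([ 211.65945821, -560.82498968,  230.22730481]), 'tool_rot': array([-3.13970875e+00, -1.40230069e-04,  3.60775294e-01]), 'force': array([-0.4338804 , -1.49547517, -0.22836507]), 'ft_torque': array([-0.00369593, -0.01044615,  0.03969555]), 'grip_width': 1.0024388458924194}
top [[498.30319133   0.         284.52994859]
 [  0.         498.30319133 211.78499228]
 [  0.           0.           1.        ]] [[-2.42359538e-02  9.89407315e-01 -1.43128558e-01  4.24343195e+02]
 [-9.99537672e-01 -2.66115003e-02 -1.47061091e-02 -1.75110765e+01]
 [-1.83591976e-02  1.42705969e-01  9.89594839e-01  1.27004185e+03]
 [ 0.00000000e+00  0.00000000e+00  0.00000000e+00  1.00000000e+00]]
scene [[469.33158551   0.         274.81896893]
 [  0.         469.33158551 209.49396459]
 [  0.           0.           1.        ]] [[-8.77441771e-01 -3.86013023e-01  2.84762857e-01  9.68921615e+02]
 [ 4.79682639e-01 -7.06977738e-01  5.19698994e-01  6.43160458e+02]
 [ 7.10420877e-04  5.92601404e-01  8.05495544e-01  1.17361574e+03]
 [ 0.00000000e+00  0.00000000e+00  0.00000000e+00  1.00000000e+00]]
```

View pics/top0.png

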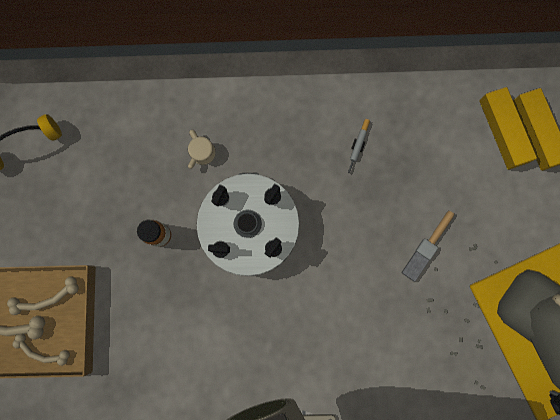

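View pics/scene0.png

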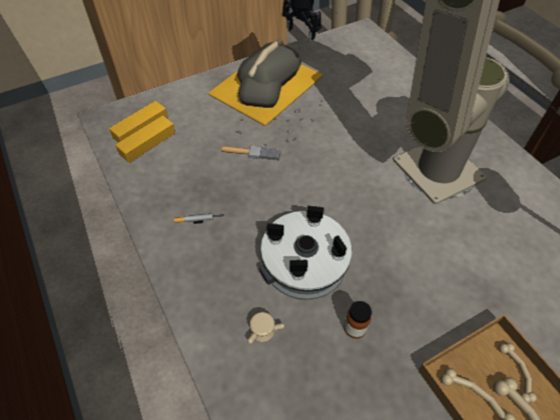

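```bash
cat > h.py <<'E'
import numpy as np, cv2, pickle
def cloud(c):
    K=c["camera_matrix"];T=c["T"];z=c["range_z"].astype(float)
    v,u=np.mgrid[:420,:560]
    P=np.stack([(u-K[0,2])/K[0,0]*z,-(v-K[1,2])/K[1,1]*z,-z],-1)
    return P@T[:3,:3].T+T[:3,3]
E
python3 - <<'E'
from h import *
for n in("top","scene"):
    c=pickle.load(open(n+"0.pkl","rb"));P=cloud(c);ok=c["range_z"]>0
    m=ok&(P[...,2]>118)&(P[...,2]<170)
    k,l,s,ce=cv2.connectedComponentsWithStats(m.astype(np.uint8))
    for i in range(1,k):
        if s[i,4]<25: continue
        q=P[l==i]; q=q[:,:]
        if np.hypot(*(q.mean(0)[:2]-[430,60]))>250: print('other',ce[i],q.mean(0),s[i,4]);continue
        t=q[q[:,2]>np.percentile(q[:,2],30)]
        xy=t[:,:2]; mu=xy.mean(0);w,V=np.linalg.eigh(np.cov((xy-mu).T));(rc)=cv2.minAreaRect(xy.astype(np.float32))
        print(n,ce[i].round(),len(q),q.mean(0).round(1),q[:,2].max().round(1),np.sqrt(w*12).round(1),np.degrees(np.arctan2(V[1,1],V[0,1])).round(1),rc)
    m=ok&(P[...,2]>70)&(P[...,2]<90)&(np.hypot(P[...,0]-430,P[...,1]-60)<200)
    xy=P[m][:,:2].astype(np.float32);print(np.median(P[m][:,2]),cv2.minEnclosingCircle(xy))
c=pickle.load(open("top0.pkl","rb"))
cv2.imwrite("pics/crop.png",cv2.resize(c["image"][165:285,185:320,::-1],None,fx=5,fy=5,interpolation=2)[:600])
E
```

```text
top [218. 195.] 182 [631.2 150.3 142.9] 151.5 [15.9 46. ] 153.3 ((632.6797485351562, 151.61927795410156), (15.960966110229492, 45.49726486206055), 63.14183044433594)
top [272. 193.] 165 [630.5  27.5 143.7] 151.3 [15.3 45.3] 143.9 ((631.8553466796875, 27.564987182617188), (15.822893142700195, 44.74530792236328), 56.098480224609375)
top [273. 247.] 155 [507.7  28.1 145. ] 151.2 [15.5 45.6] 142.2 ((507.85699462890625, 28.77957534790039), (15.267536163330078, 44.89033126831055), 52.675010681152344)
top [218. 248.] 164 [508.4 150.9 144.3] 152.5 [15.3 45.8] 84.4 ((508.9330139160156, 152.5472869873047), (44.061279296875, 15.564423561096191), 85.8663330078125)
other [556.112 322.464] [ 324.22509438 -601.75054068  120.49899339] 125
82.0995789569123 ((569.162109375, 90.03482055664062), 123.3049087524414)
other [105.13705584   2.83756345] [  705.90804663 -1276.37920482   132.36074545] 197
other [268.7705146   56.23504868] [ 283.30395877 -654.87222188  124.18840109] 719
other [454.13079019 153.83378747] [ 34.60827189  53.27822892 142.05272671] 367
scene [314. 211.] 179 [511.1  32.9 138.6] 153.1 [17.  45.3] 142.5 ((509.6634521484375, 30.569501876831055), (18.941720962524414, 45.76118469238281), 54.06795883178711)
scene [275. 229.] 187 [634.4  32.3 139.4] 153.5 [16.5 46.2] 146.5 ((632.774169921875, 28.89641571044922), (19.13481330871582, 45.797813415527344), 53.186058044433594)
scene [339. 245.] 174 [512.4 156.6 140.5] 152.7 [17.3 47.8] 87.4 ((510.2175598144531, 153.55116271972656), (46.154632568359375, 17.726755142211914), 86.79531860351562)
scene [298. 265.] 198 [635.8 155.8 140.2] 152.7 [16.1 46.4] 152.0 ((634.0648803710938, 153.64698791503906), (17.340497970581055, 45.43282699584961), 61.125946044921875)
83.18509371708603 ((566.4195556640625, 90.41615295410156), 123.57952117919922)
```

View pics/crop.png

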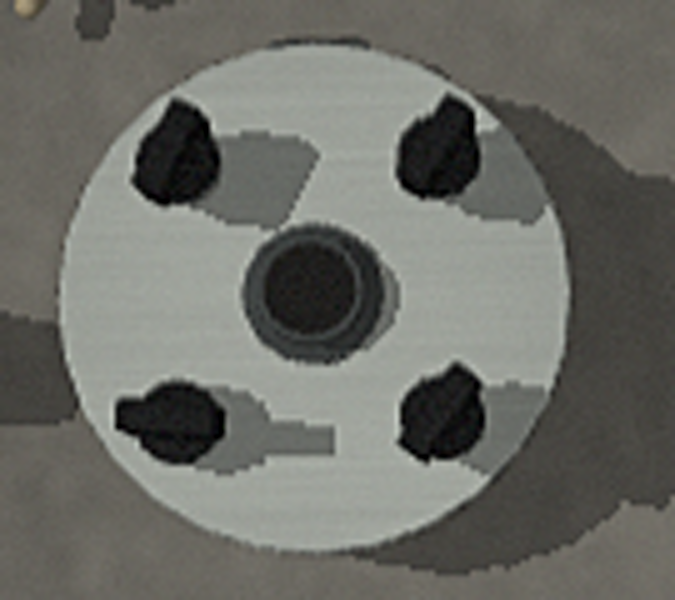

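```bash
cat > g.py <<'E'
import sys,numpy as np
from cell import status
from scipy.spatial.transform import Rotation as R
KN=dict(A=(632.6,152.8),B=(632.4,28.6),C=(508.8,28.8),D=(508.9,152.9))
def go(k,z,psi):
    o=status.get_obs(); r=R.from_euler('xyz',o['tool_rot'])
    x,y=KN[k]; d=r.inv().apply(np.array([x,y,z])-o['tool_pos'])
    p=np.degrees(o['tool_rot'][2]); 
    print('t',round(o['time'],2),'pos',o['tool_pos'].round(1),'psi',round(p,2),'rp',o['tool_rot'][:2].round(4),'shift',(d/1000).round(4),'twist',round(p-psi,2),'tq',o['ft_torque'].round(3),'F',o['force'].round(1),'w',round(o['grip_width'],3),'q6',o['joint_pos'][5].round(2))
if __name__=="__main__": go(sys.argv[1],float(sys.argv[2]),float(sys.argv[3]))
E
python3 g.py A 180 153
```

```text
t 0.1 pos [ 211.7 -560.9  230.4] psi 20.67 rp [-3.14e+00 -2.00e-04] shift [ 0.6457 -0.5191  0.0513] twist -132.33 tq [0.006 0.048 0.048] F [-0.6 -0.7 -0.4] w 1.002 q6 -0.09
```

>>> carry_out:
  rows: "0.032 -0.026 0 -7 45;0.064 -0.052 0 -14 45;0.097 -0.078 0 -21 45;0.129 -0.104 0 -28 45;0.161 -0.130 0 -35 45"
  squeeze: 35

```text
time: 0.52
tool_pos: [316.7, -380.5, 230.0]
tool_rot: [-3.14, -0.002, 0.977]
force: [0.6, -0.4, -0.3]
grip_width: 0.45
```

```bash
python3 g.py A 200 153
```

```text
t 0.52 pos [ 316.7 -380.5  230. ] psi 55.98 rp [-3.1395e+00 -1.5000e-03] shift [ 0.6187 -0.0365  0.031 ] twist -97.02 tq [-0.023 -0.006  0.017] F [ 0.6 -0.4 -0.3] w 0.45 q6 -0.39
```

>>> carry_out:
  rows: "0.041 -0.003 0 -7 45;0.082 -0.005 0 -14 45;0.123 -0.008 0 -21 45;0.165 -0.010 0 -28 45;0.206 -0.012 0 -35 45"

```text
time: 0.93
tool_pos: [422.4, -201.0, 230.1]
tool_rot: [-3.141, -0.003, 1.594]
force: [0.4, -1.5, -0.2]
grip_width: 0.453
```

```bash
python3 g.py A 190 153
```

```text
t 0.93 pos [ 422.4 -201.   230.1] psi 91.32 rp [-3.1407e+00 -2.5000e-03] shift [0.3487 0.2183 0.0408] twist -61.68 tq [ 0.036 -0.053 -0.089] F [ 0.4 -1.5 -0.2] w 0.453 q6 -0.58
```

>>> carry_out:
  rows: "0.034 0.022 0.004 -7 45;0.069 0.043 0.008 -14 45;0.104 0.065 0.012 -21 45;0.139 0.087 0.016 -28 45;0.174 0.109 0.020 -35 45"

```text
time: 1.35
tool_pos: [527.8, -22.3, 210.0]
tool_rot: [3.141, -0.003, 2.211]
force: [0.9, -1.1, 0.5]
grip_width: 0.448
```

```bash
python3 g.py A 180 153
```

```text
t 1.35 pos [527.8 -22.3 210. ] psi 126.67 rp [ 3.141e+00 -2.600e-03] shift [0.0778 0.1886 0.0303] twist -26.33 tq [ 0.011 -0.025  0.013] F [ 0.9 -1.1  0.5] w 0.448 q6 -0.78
```

>>> carry_out:
  rows: "0.016 0.038 0.006 -6 45;0.032 0.076 0.012 -12 45;0.048 0.114 0.018 -18 45;0.064 0.152 0.024 -24 45;0.078 0.1886 0.030 -26.3 45"

```text
time: 1.77
tool_pos: [632.7, 155.0, 179.4]
tool_rot: [3.14, -0.003, 2.676]
force: [0.8, -1.2, 0.7]
grip_width: 0.455
```

```bash
python3 g.py A 118 153; python3 - <<'E'
from cell import viewer
import cv2,pickle
c=viewer.read_camera("wrist");pickle.dump(c,open("w0.pkl","wb"));print(c["camera_matrix"],c["T"])
cv2.imwrite("pics/w0.png",c["image"][:,:,::-1])
E
```

```text
t 1.77 pos [632.7 155.  179.4] psi 153.35 rp [ 3.1404e+00 -2.8000e-03] shift [-0.0011 -0.0021  0.0614] twist 0.35 tq [ 0.025  0.002 -0.035] F [ 0.8 -1.2  0.7] w 0.455 q6 -0.95
[[325.1922621    0.         279.61601396]
 [  0.         325.1922621  208.23133402]
 [  0.           0.           1.        ]] [[ 4.48483887e-01 -8.49975832e-01 -2.76411446e-01  5.60794913e+02]
 [ 8.93790187e-01  4.26893418e-01  1.37481315e-01  1.89712698e+02]
 [ 1.14243164e-03 -3.08711992e-01  9.51154877e-01  3.22995138e+02]
 [ 0.00000000e+00  0.00000000e+00  0.00000000e+00  1.00000000e+00]]
```

View pics/w0.png

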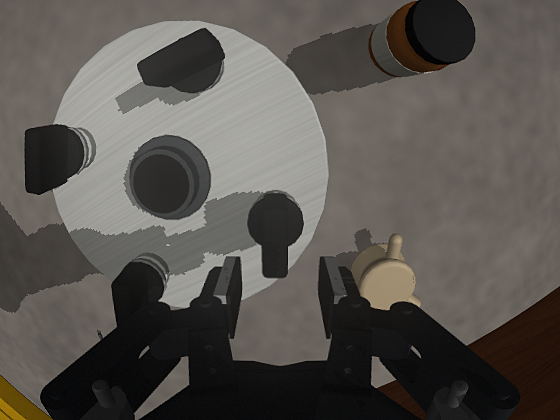

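>>> carry_out:
  rows: "-0.001 -0.002 0.025 0.3 45;-0.001 -0.002 0.045 0.3 45;-0.001 -0.002 0.061 0.3 45;-0.001 -0.002 0.061 0.3 45;-0.001 -0.002 0.061 0.3 45"

```text
time: 2.23
tool_pos: [632.9, 159.2, 113.2]
tool_rot: [3.14, -0.008, 2.674]
force: [0.3, -0.6, 0.5]
grip_width: 0.452
```

```bash
python3 g.py A 118 153
```

```text
t 2.23 pos [632.9 159.2 113.2] psi 153.22 rp [ 3.1402 -0.0082] shift [-0.0025 -0.0059 -0.0048] twist 0.22 tq [-0.048 -0.056  0.041] F [ 0.3 -0.6  0.5] w 0.452 q6 -0.94
```

>>> carry_out:
  rows: "-0.0025 -0.006 -0.005 0 45;-0.0025 -0.006 -0.005 0 45;-0.0025 -0.006 -0.005 0 45;-0.0025 -0.006 -0.005 0 45;-0.0025 -0.006 -0.005 0 45"

```text
time: 2.65
tool_pos: [632.6, 152.6, 118.5]
tool_rot: [3.14, -0.008, 2.674]
force: [-0.0, -0.0, -0.2]
grip_width: 0.451
```

```bash
python3 g.py A 118 153;python3 g.py A 118 153; python3 -c "
from cell import status
o=status.get_obs();print(o['dq'],o['joint_pos'])"
```

```text
t 2.65 pos [632.6 152.6 118.5] psi 153.21 rp [ 3.1399 -0.0079] shift [0.0001 0.0002 0.0005] twist 0.21 tq [ 0.036 -0.005  0.051] F [-0.  -0.  -0.2] w 0.451 q6 -0.95
t 2.65 pos [632.6 152.6 118.5] psi 153.21 rp [ 3.1399 -0.0079] shift [0.0001 0.0002 0.0005] twist 0.21 tq [ 0.036 -0.005  0.051] F [-0.  -0.  -0.2] w 0.451 q6 -0.95
[ 0.0029243   0.00421306 -0.00081499 -0.0012306  -0.00164111 -0.00068216] [ 0.1545219   0.34378011  1.44967238  0.00613387  1.35359978 -0.94997615]
```

>>> carry_out:
  rows: "0 0 0 0 10;0 0 0 0 0;0 0 0 0 0;0 0 0 4 0;0 0 0 8 0"
  squeeze: 35

```text
time: 3.07
tool_pos: [632.4, 152.0, 118.7]
tool_rot: [-3.141, -0.008, 2.531]
force: [-2.4, -3.8, 4.4]
grip_width: 0.182
```

```bash
python3 g.py A 118 153
```

```text
t 3.07 pos [632.4 152.  118.7] psi 145.03 rp [-3.1411 -0.008 ] shift [0.0003 0.0008 0.0007] twist -7.97 tq [-0.569  0.456 -0.046] F [-2.4 -3.8  4.4] w 0.182 q6 -0.81
```

>>> carry_out:
  rows: "0 0 0 2 0;0 0 0 4 0;0 0 0 5 0;0 0 0 5 0;0 0 0 5 0"

```text
time: 3.48
tool_pos: [632.4, 152.0, 118.8]
tool_rot: [-3.14, -0.008, 2.445]
force: [-0.3, -1.6, 1.5]
grip_width: 0.182
```

```bash
python3 g.py A 118 153
```

```text
t 3.48 pos [632.4 152.  118.8] psi 140.09 rp [-3.1403 -0.0079] shift [0.0004 0.0008 0.0008] twist -12.91 tq [-0.229  0.11   0.023] F [-0.3 -1.6  1.5] w 0.182 q6 -0.72
```

>>> carry_out:
  rows: "0 0 0 2 0;0 0 0 4 0;0 0 0 5 0;0 0 0 5 0;0 0 0 5 0"

```text
time: 3.9
tool_pos: [632.4, 152.0, 118.8]
tool_rot: [-3.14, -0.008, 2.359]
force: [-1.0, -2.6, 1.7]
grip_width: 0.177
```

```bash
python3 g.py A 118 153
```

```text
t 3.9 pos [632.4 152.  118.8] psi 135.16 rp [-3.1396 -0.0077] shift [0.0004 0.0008 0.0008] twist -17.84 tq [-0.247  0.096  0.163] F [-1.  -2.6  1.7] w 0.177 q6 -0.64
```

>>> carry_out:
  rows: "0 0 0 2 0;0 0 0 4 0;0 0 0 5 0;0 0 0 5 0;0 0 0 5 0"

```text
time: 4.32
tool_pos: [632.4, 151.9, 118.8]
tool_rot: [-3.139, -0.007, 2.273]
force: [-0.9, -1.0, 1.1]
grip_width: 0.186
```

```bash
python3 g.py A 118 153
```

```text
t 4.32 pos [632.4 151.9 118.8] psi 130.24 rp [-3.139  -0.0074] shift [0.0005 0.0007 0.0008] twist -22.76 tq [-0.212  0.107  0.229] F [-0.9 -1.   1.1] w 0.186 q6 -0.55
```

>>> carry_out:
  rows: "0 0 0 5 0;0 0 0 10 0;0 0 0 14.5 0;0 0 0 14.5 0;0 0 0 14.5 0"

```text
time: 4.73
tool_pos: [632.4, 151.9, 118.8]
tool_rot: [-3.137, -0.007, 2.023]
force: [-0.4, -1.3, 1.1]
grip_width: 0.182
```

```bash
python3 g.py A 180 115
```

```text
t 4.73 pos [632.4 151.9 118.8] psi 115.93 rp [-3.1372 -0.0065] shift [ 0.0011  0.0003 -0.0612] twist 0.93 tq [-0.237  0.047  0.155] F [-0.4 -1.3  1.1] w 0.182 q6 -0.3
```

>>> carry_out:
  rows: "0 0 0 0 40;0 0 0 0 45;0 0 -0.020 0 45;0 0 -0.045 0 45;0 0 -0.065 0 45"

```text
time: 5.15
tool_pos: [632.7, 151.9, 184.6]
tool_rot: [-3.137, -0.007, 2.025]
force: [0.6, -0.4, 1.4]
grip_width: 0.449
```

```bash
python3 g.py C 180 143
```

```text
t 5.15 pos [632.7 151.9 184.6] psi 116.02 rp [-3.137 -0.007] shift [-0.0563 -0.1653  0.005 ] twist -26.98 tq [-0.002 -0.029  0.024] F [ 0.6 -0.4  1.4] w 0.449 q6 -0.3
```

>>> carry_out:
  rows: "-0.013 -0.038 0.001 -6.5 45;-0.026 -0.076 0.002 -13 45;-0.039 -0.114 0.003 -19 45;-0.051 -0.150 0.004 -25 45;-0.056 -0.165 0.005 -27 45"

```text
time: 5.57
tool_pos: [506.2, 27.1, 179.5]
tool_rot: [-3.139, -0.009, 2.503]
force: [-0.1, -0.6, 0.5]
grip_width: 0.448
```

```bash
python3 g.py C 130 143
```

```text
t 5.57 pos [506.2  27.1 179.5] psi 143.42 rp [-3.1394 -0.009 ] shift [-0.0015  0.003   0.0495] twist 0.42 tq [ 0.004 -0.047 -0.045] F [-0.1 -0.6  0.5] w 0.448 q6 -0.98
```

```bash
python3 - <<'E'
from cell import viewer
import cv2,pickle
c=viewer.read_camera("wrist");pickle.dump(c,open("w1.pkl","wb"))
cv2.imwrite("pics/w1.png",c["image"][:,:,::-1])
E
```

```text
(no output)
```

View pics/w1.png

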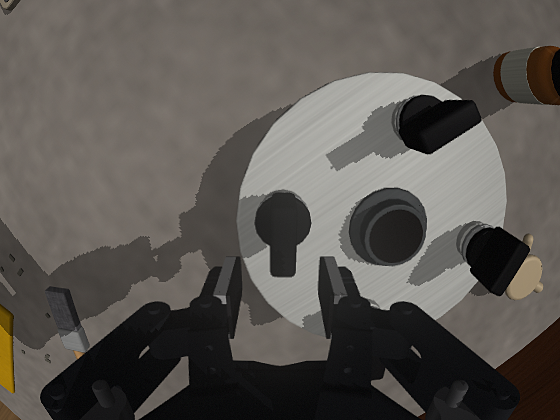

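>>> carry_out:
  rows: "-0.0015 0.003 0.025 0.4 45;-0.0015 0.003 0.045 0.4 45;-0.0015 0.003 0.050 0.4 45;-0.0015 0.003 0.050 0.4 45;-0.0015 0.003 0.050 0.4 45"

```text
time: 6.03
tool_pos: [508.6, 28.2, 129.9]
tool_rot: [-3.139, -0.009, 2.495]
force: [0.3, -0.4, 0.2]
grip_width: 0.45
```

```bash
python3 g.py C 118 143
```

```text
t 6.03 pos [508.6  28.2 129.9] psi 142.98 rp [-3.1389 -0.0092] shift [0.0001 0.0006 0.0119] twist -0.02 tq [-0.012 -0.008  0.011] F [ 0.3 -0.4  0.2] w 0.45 q6 -0.97
```

The wrist picture shows knob C at (283,235), bar vertical and midway between the jaws (232 and 327).

>>> carry_out:
  rows: "0 0.0005 0.006 0 45;0 0.0005 0.012 0 45;0 0.0005 0.012 0 20;0 0.0005 0.012 0 0;0 0.0005 0.012 0 0"

```text
time: 6.45
tool_pos: [508.3, 28.3, 117.9]
tool_rot: [-3.137, -0.01, 2.495]
force: [-3.1, -2.9, -0.3]
grip_width: 0.18
```

>>> carry_out:
  rows: "0 0 0 0 0;0 0 0 5 0;0 0 0 9 0;0 0 0 9 0;0 0 0 9 0"

```text
time: 6.87
tool_pos: [508.2, 28.2, 117.9]
tool_rot: [-3.136, -0.009, 2.341]
force: [-2.3, -2.0, -0.9]
grip_width: 0.181
```

```bash
python3 g.py C 118 143
```

```text
t 6.87 pos [508.2  28.2 117.9] psi 134.1 rp [-3.1357 -0.0091] shift [ 0.      0.0009 -0.0001] twist -8.9 tq [-0.307  0.206 -0.025] F [-2.3 -2.  -0.9] w 0.181 q6 -0.82
```

>>> carry_out:
  rows: "0 0 0 2 0;0 0 0 4 0;0 0 0 5 0;0 0 0 5 0;0 0 0 5 0"

```text
time: 7.28
tool_pos: [508.2, 28.1, 117.9]
tool_rot: [-3.135, -0.009, 2.255]
force: [-1.9, -1.7, -0.4]
grip_width: 0.181
```

```bash
python3 g.py C 118 143
```

```text
t 7.28 pos [508.2  28.1 117.9] psi 129.22 rp [-3.1348 -0.0086] shift [ 0.0001  0.0009 -0.0001] twist -13.78 tq [-0.228  0.209  0.055] F [-1.9 -1.7 -0.4] w 0.181 q6 -0.73
```

>>> carry_out:
  rows: "0 0 0 2 0;0 0 0 4 0;0 0 0 5 0;0 0 0 5 0;0 0 0 5 0"

```text
time: 7.7
tool_pos: [508.1, 28.1, 117.9]
tool_rot: [-3.134, -0.008, 2.17]
force: [-1.9, -1.8, 0.0]
grip_width: 0.18
```

```bash
python3 g.py C 118 143
```

```text
t 7.7 pos [508.1  28.1 117.9] psi 124.31 rp [-3.134  -0.0079] shift [ 0.0002  0.001  -0.0001] twist -18.69 tq [-0.285  0.168  0.171] F [-1.9 -1.8  0. ] w 0.18 q6 -0.65
```

>>> carry_out:
  rows: "0 0 0 2 0;0 0 0 4 0;0 0 0 5 0;0 0 0 5 0;0 0 0 5 0"

```text
time: 8.12
tool_pos: [508.1, 28.1, 117.9]
tool_rot: [-3.133, -0.007, 2.084]
force: [-1.3, -2.3, 0.1]
grip_width: 0.178
```

```bash
python3 g.py C 118 143; for i in 1 2; do python3 -c "
from cell import viewer,status
viewer.read_camera('top');print(status.get_obs()['ft_torque'])"; done
```

```text
t 8.12 pos [508.1  28.1 117.9] psi 119.39 rp [-3.1333 -0.0072] shift [ 0.0003  0.001  -0.0001] twist -23.61 tq [-0.314  0.22   0.188] F [-1.3 -2.3  0.1] w 0.178 q6 -0.56
[-0.40141115  0.22902981  0.1998893 ]
[-0.37595563  0.21756162  0.15919322]
```

>>> carry_out:
  rows: "0 0 0 5 0;0 0 0 10 0;0 0 0 14 0;0 0 0 14 0;0 0 0 14 0"

```text
time: 8.63
tool_pos: [508.0, 27.9, 117.9]
tool_rot: [-3.132, -0.005, 1.842]
force: [-3.2, -3.3, -0.0]
grip_width: 0.183
```

```bash
for i in 1 2 3; do python3 -c "
from cell import viewer,status
viewer.read_camera('top');print(status.get_obs()['ft_torque'])"; done;python3 g.py C 180 143
```

```text
[-0.42912133  0.39744822  0.14710642]
[-0.50381231  0.44858174  0.165716  ]
[-0.45373448  0.48581594  0.21086508]
t 8.78 pos [508.   28.  117.9] psi 105.49 rp [-3.1315 -0.0049] shift [ 0.0009  0.0004 -0.0621] twist -37.51 tq [-0.454  0.486  0.211] F [-3.7 -3.2  0.3] w 0.182 q6 -0.32
```

>>> carry_out:
  rows: "0 0 0 0 40;0 0 0 0 45;0 0 -0.020 0 45;0 0 -0.045 0 45;0 0 -0.062 0 45"

```text
time: 9.2
tool_pos: [509.5, 28.3, 181.9]
tool_rot: [-3.134, -0.005, 1.842]
force: [0.7, 0.7, 0.7]
grip_width: 0.451
```

```bash
python3 g.py D 178 86
```

```text
t 9.2 pos [509.5  28.3 181.9] psi 105.54 rp [-3.1337 -0.005 ] shift [0.1202 0.0328 0.0042] twist 19.54 tq [-0.016 -0.017 -0.046] F [0.7 0.7 0.7] w 0.451 q6 -0.32
```

>>> carry_out:
  rows: "0.035 0.010 0.001 5 45;0.070 0.019 0.002 11 45;0.105 0.029 0.003 16 45;0.120 0.033 0.004 19.5 45;0.120 0.033 0.004 19.5 45"

```text
time: 9.62
tool_pos: [509.1, 156.5, 178.5]
tool_rot: [-3.133, -0.004, 1.502]
force: [0.3, 0.6, -0.2]
grip_width: 0.449
```

```bash
python3 g.py D 130 86;python3 - <<'E'
from cell import viewer
import cv2,pickle
c=viewer.read_camera("wrist");pickle.dump(c,open("w2.pkl","wb"))
cv2.imwrite("pics/w2.png",c["image"][:,:,::-1])
E
```

```text
t 9.62 pos [509.1 156.5 178.5] psi 86.07 rp [-3.1333 -0.0043] shift [-0.0038  0.0005  0.0484] twist 0.07 tq [ 0.031 -0.014  0.005] F [ 0.3  0.6 -0.2] w 0.449 q6 0.27
```

View pics/w2.png

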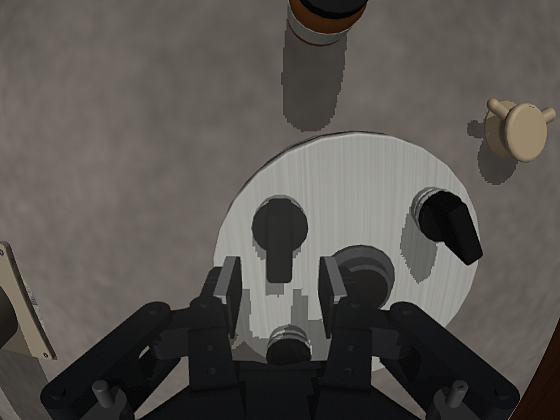

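Knob D at (280,240), bar vertical and centred between the jaws; the jar is well clear at (330,20).

>>> carry_out:
  rows: "-0.0035 0.0005 0.025 0 45;-0.0035 0.0005 0.045 0 45;-0.0035 0.0005 0.050 0 45;-0.0035 0.0005 0.050 0 45;-0.0035 0.0005 0.050 0 45"

```text
time: 10.08
tool_pos: [509.3, 150.6, 128.9]
tool_rot: [-3.133, -0.003, 1.505]
force: [0.5, 0.5, 0.3]
grip_width: 0.451
```

```bash
python3 g.py D 118 86
```

```text
t 10.08 pos [509.3 150.6 128.9] psi 86.26 rp [-3.1332e+00 -3.0000e-03] shift [ 0.0022 -0.0004  0.0109] twist 0.26 tq [ 0.03  -0.004 -0.034] F [0.5 0.5 0.3] w 0.451 q6 0.25
```

>>> carry_out:
  rows: "0.002 -0.0004 0.006 0.2 45;0.002 -0.0004 0.011 0.2 45;0.002 -0.0004 0.011 0.2 20;0.002 -0.0004 0.011 0.2 0;0.002 -0.0004 0.011 0.2 0"

```text
time: 10.5
tool_pos: [508.4, 152.8, 118.1]
tool_rot: [-3.132, -0.003, 1.502]
force: [-4.3, 0.1, 1.7]
grip_width: 0.178
```

>>> carry_out:
  rows: "0 0 0 0 0;0 0 0 5 0;0 0 0 9 0;0 0 0 9 0;0 0 0 9 0"

```text
time: 10.92
tool_pos: [508.4, 152.7, 118.1]
tool_rot: [-3.132, -0.001, 1.348]
force: [-2.2, -0.8, -0.9]
grip_width: 0.184
```

```bash
python3 g.py D 118 86
```

```text
t 10.92 pos [508.4 152.7 118.1] psi 77.21 rp [-3.1318e+00 -1.1000e-03] shift [0.0003 0.0005 0.0001] twist -8.79 tq [-0.051  0.1   -0.033] F [-2.2 -0.8 -0.9] w 0.184 q6 0.41
```

>>> carry_out:
  rows: "0 0 0 2 0;0 0 0 4 0;0 0 0 5 0;0 0 0 5 0;0 0 0 5 0"

```text
time: 11.33
tool_pos: [508.4, 152.7, 118.1]
tool_rot: [-3.132, -0.0, 1.262]
force: [-0.2, -0.1, -0.8]
grip_width: 0.184
```

```bash
python3 g.py D 118 86
```

```text
t 11.33 pos [508.4 152.7 118.1] psi 72.33 rp [-3.1317e+00 -3.0000e-04] shift [0.0003 0.0004 0.0001] twist -13.67 tq [-0.132  0.108  0.043] F [-0.2 -0.1 -0.8] w 0.184 q6 0.5
```

>>> carry_out:
  rows: "0 0 0 2 0;0 0 0 4 0;0 0 0 5 0;0 0 0 5 0;0 0 0 5 0"

```text
time: 11.75
tool_pos: [508.4, 152.7, 118.1]
tool_rot: [-3.132, 0.001, 1.177]
force: [-1.8, -1.0, 0.1]
grip_width: 0.179
```

```bash
python3 g.py D 118 86
```

```text
t 11.75 pos [508.4 152.7 118.1] psi 67.42 rp [-3.1318e+00  6.0000e-04] shift [0.0004 0.0004 0.0001] twist -18.58 tq [-0.108  0.059  0.166] F [-1.8 -1.   0.1] w 0.179 q6 0.58
```

```bash
for i in 1 2 3; do python3 -c "
from cell import viewer,status
viewer.read_camera('top');print(status.get_obs()['ft_torque'])"; done
```

```text
[-0.16113445  0.08623395  0.15635118]
[-0.10396811  0.07222236  0.16132037]
[-0.17175946  0.09328373  0.15137881]
```

>>> carry_out:
  rows: "0 0 0 2 0;0 0 0 4 0;0 0 0 5 0;0 0 0 5 0;0 0 0 5 0"

```text
time: 12.32
tool_pos: [508.4, 152.7, 118.1]
tool_rot: [-3.132, 0.001, 1.09]
force: [-1.0, -0.2, -0.9]
grip_width: 0.179
```

```bash
python3 g.py D 118 86;for i in 1 2 ; do python3 -c "
from cell import viewer,status
viewer.read_camera('top');print(status.get_obs()['ft_torque'])"; done
```

```text
t 12.32 pos [508.4 152.7 118.1] psi 62.45 rp [-3.1319e+00  1.4000e-03] shift [0.0004 0.0003 0.0001] twist -23.55 tq [-0.127  0.087  0.135] F [-1.  -0.2 -0.9] w 0.179 q6 0.67
[-0.18102802  0.05068527  0.19225645]
[-0.12788042  0.04372208  0.20380841]
```

>>> carry_out:
  rows: "0 0 0 5 0;0 0 0 10 0;0 0 0 15 0;0 0 0 15 0;0 0 0 15 0"

```text
time: 12.83
tool_pos: [508.4, 152.6, 118.1]
tool_rot: [-3.133, 0.004, 0.831]
force: [-1.2, -0.2, 0.1]
grip_width: 0.181
```

```bash
python3 g.py D 118 86;for i in 1 2 ; do python3 -c "
from cell import viewer,status
viewer.read_camera('top');print(status.get_obs()['ft_torque'])"; done
```

```text
t 12.83 pos [508.4 152.6 118.1] psi 47.61 rp [-3.1327  0.004 ] shift [0.0005 0.0002 0.0001] twist -38.39 tq [-0.21   0.045  0.146] F [-1.2 -0.2  0.1] w 0.181 q6 0.93
[-0.20765074  0.07298505  0.18691451]
[-0.24153739  0.14526169  0.11523475]
```

>>> carry_out:
  rows: "0 0 0 0 40;0 0 0 0 45;0 0 -0.020 0 45;0 0 -0.045 0 45;0 0 -0.062 0 45"

```text
time: 13.35
tool_pos: [509.5, 152.6, 182.0]
tool_rot: [-3.133, 0.003, 0.832]
force: [0.5, 1.1, 1.4]
grip_width: 0.446
```

```bash
python3 g.py B 178 145
```

```text
t 13.35 pos [509.5 152.6 182. ] psi 47.65 rp [-3.1334e+00  2.6000e-03] shift [-0.0089  0.1744  0.0026] twist -97.35 tq [0.028 0.003 0.023] F [0.5 1.1 1.4] w 0.446 q6 0.93
```

>>> carry_out:
  rows: "-0.002 0.035 0 -7 45;-0.004 0.070 0 -14 45;-0.006 0.105 0 -21 45;-0.008 0.140 0 -28 45;-0.009 0.174 0 -35 45"

```text
time: 13.77
tool_pos: [633.4, 27.4, 180.9]
tool_rot: [-3.134, -0.003, 1.449]
force: [-1.1, -0.1, 0.5]
grip_width: 0.449
```

```bash
python3 g.py B 178 145; cat > ang.py <<'E'
import sys
from h import *
from cell import viewer
from g import KN
c=viewer.read_camera("top");pickle.dump(c,open(sys.argv[1]+".pkl","wb"));P=cloud(c)
cv2.imwrite("pics/"+sys.argv[1]+".png",cv2.resize(c["image"][160:290,180:330,::-1],None,fx=4,fy=4))
for k,(x,y) in KN.items():
    m=(c["range_z"]>0)&(P[...,2]>120)&(P[...,2]<156)&(np.hypot(P[...,0]-x,P[...,1]-y)<28)
    q=P[m]; t=q[q[:,2]>np.percentile(q[:,2],30)]
    if len(t)<30: print(k,'few');continue
    r=cv2.minAreaRect(t[:,:2].astype(np.float32)); (w,h)=r[1]; a=r[2]+(90 if h>w else 0)
    xy=t[:,:2]-t[:,:2].mean(0);W,V=np.linalg.eigh(np.cov(xy.T))
    print(k,len(t),np.round(r[0],1),np.round(r[1],1),'rect',round(a%180,1),'pca',round(np.degrees(np.arctan2(V[1,1],V[0,1]))%180,1))
E
python3 ang.py t1
```

```text
t 13.77 pos [633.4  27.4 180.9] psi 83.05 rp [-3.1345e+00 -2.9000e-03] shift [ 0.0011 -0.0012  0.003 ] twist -61.95 tq [ 0.018 -0.027 -0.039] F [-1.1 -0.1  0.5] w 0.449 q6 0.08
A fewTraceback (most recent call last):
  File "ang.py", line 9, in <module>
    q=P[m]; t=q[q[:,2]>np.percentile(q[:,2],30)]
                       ~~~~~~~~~~~~~^^^^^^^^^^^
    return _quantile_unchecked(
        a, q, axis, out, overwrite_input, method, keepdims, weights)
    return _ureduce(a,
                    func=_quantile_ureduce_func,
    ...<5 lines>...
                    overwrite_input=overwrite_input,
                    method=method)
    r = func(a, **kwargs)
    result = _quantile(arr,
                       quantiles=q,
    ...<2 lines>...
                       out=out,
                       weights=wgt)
    slices_having_nans = np.isnan(arr[-1, ...])
                                  ~~~^^^^^^^^^
IndexError: index -1 is out of bounds for axis 0 with size 0
```

View pics/t1.png

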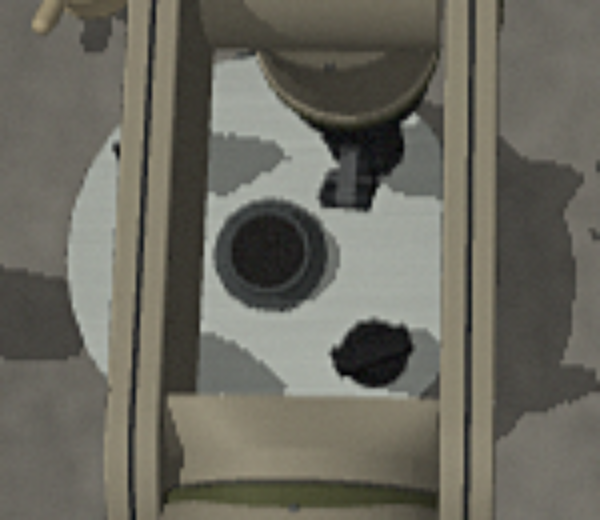

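```bash
sed -i 's/q=P\[m\]; t=/q=P[m]\n    if len(q)<30: print(k,"few");continue\n    t=/' ang.py; sed 's/^c=viewer.*;P=cloud/c=pickle.load(open("t1.pkl","rb"));P=cloud/' ang.py > a2.py; python3 a2.py t1
```

```text
A few
B few
C 109 [508.3  28.6] [15.9 44.8] rect 109.5 pca 107.6
D few
```

>>> carry_out:
  rows: "0.001 -0.001 0.003 -7 45;0.001 -0.001 0.003 -14 45;0.001 -0.001 0.003 -21 45;0.001 -0.001 0.003 -28 45;0.001 -0.001 0.003 -35 45"

```text
time: 14.23
tool_pos: [635.8, 23.6, 177.1]
tool_rot: [-3.138, -0.004, 2.074]
force: [-0.5, 0.7, 0.7]
grip_width: 0.445
```

```bash
python3 g.py B 130 145
```

```text
t 14.23 pos [635.8  23.6 177.1] psi 118.83 rp [-3.1379 -0.0037] shift [ 0.0058 -0.0004  0.0471] twist -26.17 tq [-0.013  0.005  0.006] F [-0.5  0.7  0.7] w 0.445 q6 -0.55
```

>>> carry_out:
  rows: "0.006 -0.0005 0 -7 45;0.006 -0.0005 0 -14 45;0.006 -0.0005 0 -21 45;0.006 -0.0005 0 -26 45;0.006 -0.0005 0 -26 45"

```text
time: 14.65
tool_pos: [632.7, 28.8, 177.3]
tool_rot: [-3.14, -0.005, 2.533]
force: [0.0, -0.4, 0.4]
grip_width: 0.445
```

```bash
python3 g.py B 130 145;python3 - <<'E'
from cell import viewer
import cv2,pickle
c=viewer.read_camera("wrist");pickle.dump(c,open("w3.pkl","wb"))
cv2.imwrite("pics/w3.png",c["image"][:,:,::-1])
E
```

```text
t 14.65 pos [632.7  28.8 177.3] psi 145.11 rp [-3.1404 -0.0046] shift [-0.0001 -0.0003  0.0473] twist 0.11 tq [ 0.021 -0.007 -0.046] F [ 0.  -0.4  0.4] w 0.445 q6 -1.0
```

View pics/w3.png

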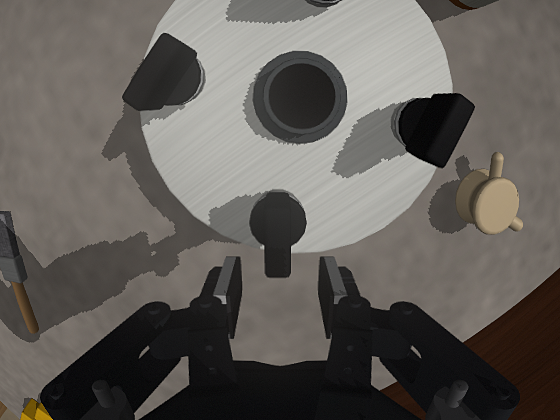

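Knob B at (278,235), bar vertical and centred between the jaws.

>>> carry_out:
  rows: "0 0 0.025 0 45;0 0 0.045 0 45;0 0 0.057 0 45;0 0 0.059 0 45;0 0 0.059 0 45"

```text
time: 15.12
tool_pos: [631.6, 28.9, 117.2]
tool_rot: [-3.139, -0.006, 2.525]
force: [0.8, -0.3, -0.4]
grip_width: 0.455
```

```bash
python3 g.py B 118 145
```

```text
t 15.12 pos [631.6  28.9 117.2] psi 144.69 rp [-3.1391 -0.0065] shift [-0.0008  0.0002 -0.0008] twist -0.31 tq [-0.036 -0.01   0.007] F [ 0.8 -0.3 -0.4] w 0.455 q6 -0.99
```

>>> carry_out:
  rows: "-0.001 0 -0.001 0 20;-0.001 0 -0.001 0 0;-0.001 0 -0.001 0 0;-0.001 0 -0.001 5 0;-0.001 0 -0.001 9 0"

```text
time: 15.53
tool_pos: [632.8, 27.2, 120.1]
tool_rot: [-3.138, -0.004, 2.363]
force: [-4.3, -4.1, 4.7]
grip_width: 0.181
```

```bash
python3 g.py B 118 145
```

```text
t 15.53 pos [632.8  27.2 120.1] psi 135.41 rp [-3.1376 -0.0042] shift [0.0012 0.0007 0.0021] twist -9.59 tq [-0.661  0.855  0.058] F [-4.3 -4.1  4.7] w 0.181 q6 -0.83
```

>>> carry_out:
  rows: "0 0 0 2 0;0 0 0 4 0;0 0 0 5 0;0 0 0 5 0;0 0 0 5 0"

```text
time: 15.95
tool_pos: [632.6, 26.9, 120.4]
tool_rot: [-3.137, -0.004, 2.277]
force: [-3.2, -2.0, -2.3]
grip_width: 0.175
```

```bash
python3 g.py B 118 145
```

```text
t 15.95 pos [632.6  26.9 120.4] psi 130.46 rp [-3.1366 -0.0038] shift [0.0014 0.0009 0.0024] twist -14.54 tq [-0.428  0.489  0.12 ] F [-3.2 -2.  -2.3] w 0.175 q6 -0.74
```

>>> carry_out:
  rows: "0 0 0 2 0;0 0 0 4 0;0 0 0 5 0;0 0 0 5 0;0 0 0 5 0"

```text
time: 16.37
tool_pos: [632.5, 26.8, 120.4]
tool_rot: [-3.136, -0.003, 2.191]
force: [-1.2, -1.2, -2.5]
grip_width: 0.181
```

```bash
python3 g.py B 118 145
```

```text
t 16.37 pos [632.5  26.8 120.4] psi 125.53 rp [-3.136  -0.0033] shift [0.0015 0.001  0.0024] twist -19.47 tq [-0.306  0.384  0.182] F [-1.2 -1.2 -2.5] w 0.181 q6 -0.66
```

```bash
for i in 1 2 3; do python3 -c "
from cell import viewer,status
viewer.read_camera('top');print(status.get_obs()['ft_torque'])"; done
```

```text
[-0.36632761  0.41577847  0.16401123]
[-0.4077909   0.48309366  0.23674934]
[-0.31211921  0.44851088  0.17085275]
```

>>> carry_out:
  rows: "0 0 0 2 0;0 0 0 4 0;0 0 0 5 0;0 0 0 5 0;0 0 0 5 0"

```text
time: 16.93
tool_pos: [632.4, 26.7, 120.4]
tool_rot: [-3.136, -0.003, 2.104]
force: [-4.1, -2.8, -2.8]
grip_width: 0.182
```

```bash
python3 g.py B 118 145; for i in 1 2 3; do python3 -c "
from cell import viewer,status
viewer.read_camera('top');print(status.get_obs()['ft_torque'])"; done
```

```text
t 16.93 pos [632.4  26.7 120.4] psi 120.57 rp [-3.1356e+00 -2.9000e-03] shift [0.0016 0.0009 0.0024] twist -24.43 tq [-0.386  0.58   0.159] F [-4.1 -2.8 -2.8] w 0.182 q6 -0.57
[-0.44801463  0.55998837  0.21089813]
[-0.40469069  0.5155308   0.2112799 ]
[-0.4483948   0.61060536  0.17799447]
```

>>> carry_out:
  rows: "0 0 0 5 0;0 0 0 10 0;0 0 0 12 0;0 0 0 12 0;0 0 0 12 0"

```text
time: 17.5
tool_pos: [632.2, 26.6, 120.4]
tool_rot: [-3.135, -0.002, 1.895]
force: [-4.4, -2.6, -1.6]
grip_width: 0.181
```

```bash
python3 g.py B 118 145; for i in 1 2; do python3 -c "
from cell import viewer,status
viewer.read_camera('top');print(status.get_obs()['ft_torque'])"; done
```

```text
t 17.5 pos [632.2  26.6 120.4] psi 108.56 rp [-3.1345e+00 -1.5000e-03] shift [0.0018 0.0008 0.0024] twist -36.44 tq [-0.534  0.694  0.203] F [-4.4 -2.6 -1.6] w 0.181 q6 -0.36
[-0.53297101  0.72851308  0.19860341]
[-0.5083621   0.74434329  0.21390231]
```

>>> carry_out:
  rows: "0 0 0 0 40;0 0 0 0 45;0 0 -0.020 0 45;0 0 -0.045 0 45;0 0 -0.060 0 45"

```text
time: 18.02
tool_pos: [634.2, 27.1, 183.6]
tool_rot: [-3.139, -0.001, 1.895]
force: [1.0, 0.1, 0.5]
grip_width: 0.45
```

```bash
python3 g.py A 178 119
```

```text
t 18.02 pos [634.2  27.1 183.6] psi 108.6 rp [-3.1389e+00 -7.0000e-04] shift [0.1196 0.0386 0.0056] twist -10.4 tq [ 0.003 -0.006 -0.038] F [1.  0.1 0.5] w 0.45 q6 -0.36
```

```bash
sed 's/read_camera("top")/read_camera("scene")/; s/160:290,180:330/190:320,240:390/' ang.py > angs.py; python3 angs.py s2; sed 's/^c=viewer.*;P=cloud/c=pickle.load(open("scene0.pkl","rb"));P=cloud/' angs.py > a2.py; python3 a2.py s0
```

```text
A 131 [633.5 152.9] [18.1 45.8] rect 119.0 pca 117.1
B 106 [632.5  29.2] [17.3 44.3] rect 111.3 pca 115.5
C 117 [509.1  30.5] [16.5 45. ] rect 106.3 pca 109.6
D 91 [509.2 152.9] [48.6 15.8] rect 50.4 pca 50.6
A 134 [634.1 153.6] [17.3 45.4] rect 151.1 pca 151.8
B 126 [632.8  28.9] [19.1 45.8] rect 143.2 pca 146.8
C 119 [509.7  30.6] [18.9 45.8] rect 144.1 pca 142.8
D 119 [510.2 153.6] [46.2 17.7] rect 86.8 pca 87.3
```

View pics/s2.png

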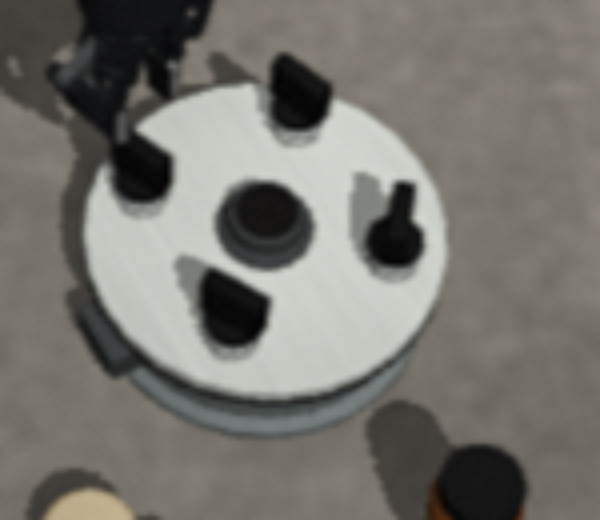

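>>> carry_out:
  rows: "0.035 0.011 0.001 -3 45;0.070 0.022 0.003 -6 45;0.105 0.033 0.005 -9 45;0.119 0.038 0.006 -10.4 45;0.119 0.038 0.006 -10.4 45"

```text
time: 18.48
tool_pos: [634.1, 156.3, 181.6]
tool_rot: [3.138, 0.001, 2.083]
force: [-0.2, -0.1, 0.5]
grip_width: 0.452
```

```bash
python3 g.py A 125 119
```

```text
t 18.48 pos [634.1 156.3 181.6] psi 119.33 rp [3.1376e+00 6.0000e-04] shift [-0.0023 -0.0032  0.0566] twist 0.33 tq [ 0.021  0.016 -0.051] F [-0.2 -0.1  0.5] w 0.452 q6 -0.35
```

>>> carry_out:
  rows: "-0.002 -0.003 0.025 0.3 45;-0.002 -0.003 0.045 0.3 45;-0.002 -0.003 0.056 0.3 45;-0.002 -0.003 0.056 0.3 45;-0.002 -0.003 0.056 0.3 45"

```text
time: 18.9
tool_pos: [632.5, 152.6, 125.2]
tool_rot: [3.139, 0.0, 2.077]
force: [-0.3, -0.6, 0.7]
grip_width: 0.449
```

```bash
python3 g.py A 118 119
```

```text
t 18.9 pos [632.5 152.6 125.2] psi 118.98 rp [3.1386e+00 2.0000e-04] shift [0.0001 0.0002 0.0072] twist -0.02 tq [-0.039  0.015 -0.02 ] F [-0.3 -0.6  0.7] w 0.449 q6 -0.35
```

>>> carry_out:
  rows: "0 0 0.007 0 45;0 0 0.007 0 25;0 0 0.007 0 0;0 0 0.007 0 0;0 0 0.007 0 0"

```text
time: 19.32
tool_pos: [632.4, 152.1, 119.0]
tool_rot: [3.139, 0.001, 2.076]
force: [-5.1, -2.8, 4.2]
grip_width: 0.18
```

```bash
python3 g.py A 118 89.5
```

```text
t 19.32 pos [632.4 152.1 119. ] psi 118.97 rp [3.1391e+00 7.0000e-04] shift [0.0006 0.0005 0.001 ] twist 29.47 tq [-0.592  0.798  0.001] F [-5.1 -2.8  4.2] w 0.18 q6 -0.35
```

>>> carry_out:
  rows: "0 0 0 6 0;0 0 0 12 0;0 0 0 18 0;0 0 0 24 0;0 0 0 29.5 0"

```text
time: 19.73
tool_pos: [632.4, 151.8, 119.1]
tool_rot: [3.139, -0.0, 1.556]
force: [-2.0, -1.3, -0.1]
grip_width: 0.183
```

```bash
python3 g.py A 118 89.5; for i in 1 2 3; do python3 -c "
from cell import viewer,status
viewer.read_camera('top');print(status.get_obs()['ft_torque'])"; done; python3 g.py A 180 89.5
```

```text
t 19.73 pos [632.4 151.8 119.1] psi 89.18 rp [ 3.139e+00 -2.000e-04] shift [0.001  0.0002 0.0011] twist -0.32 tq [-0.354  0.251  0.251] F [-2.  -1.3 -0.1] w 0.183 q6 0.17
[-0.38916525  0.25099131  0.27666056]
[-0.34023199  0.24884511  0.19165667]
[-0.44314278  0.25660522  0.17086706]
t 19.88 pos [632.4 151.9 119. ] psi 89.61 rp [ 3.1392e+00 -3.0000e-04] shift [ 0.001   0.0004 -0.061 ] twist 0.11 tq [-0.443  0.257  0.171] F [-2.1 -2.4 -0.1] w 0.182 q6 0.16
```

>>> carry_out:
  rows: "0 0 0 0 40;0 0 0 0 45;0 0 -0.020 0 45;0 0 -0.045 0 45;0 0 -0.062 0 45"

```text
time: 20.3
tool_pos: [632.9, 152.2, 183.2]
tool_rot: [3.137, -0.001, 1.566]
force: [0.4, 1.1, 0.6]
grip_width: 0.452
```

```bash
python3 g.py C 178 108.5
```

```text
t 20.3 pos [632.9 152.2 183.2] psi 89.73 rp [ 3.1372e+00 -1.0000e-03] shift [-0.124  -0.1235  0.0045] twist -18.77 tq [-0.01  -0.009  0.052] F [0.4 1.1 0.6] w 0.452 q6 0.16
```

>>> carry_out:
  rows: "-0.028 -0.028 0.001 -5 45;-0.056 -0.056 0.002 -10 45;-0.084 -0.084 0.003 -15 45;-0.112 -0.112 0.004 -18.8 45;-0.124 -0.1235 0.0045 -18.8 45"

```text
time: 20.72
tool_pos: [506.3, 26.7, 177.8]
tool_rot: [3.138, 0.001, 1.9]
force: [-0.7, -0.8, 0.1]
grip_width: 0.448
```

```bash
python3 g.py C 125 108.5
```

```text
t 20.72 pos [506.3  26.7 177.8] psi 108.84 rp [3.1379e+00 1.0000e-03] shift [0.0012 0.0029 0.0528] twist 0.34 tq [-0.03  -0.001  0.09 ] F [-0.7 -0.8  0.1] w 0.448 q6 -0.38
```

>>> carry_out:
  rows: "0.001 0.003 0.025 0.3 45;0.001 0.003 0.045 0.3 45;0.001 0.003 0.053 0.3 45;0.001 0.003 0.053 0.3 45;0.001 0.003 0.053 0.3 45"

```text
time: 21.13
tool_pos: [509.1, 28.8, 125.1]
tool_rot: [3.138, 0.001, 1.895]
force: [0.9, 0.3, 0.1]
grip_width: 0.449
```

```bash
python3 g.py C 118 108.5
```

```text
t 21.13 pos [509.1  28.8 125.1] psi 108.6 rp [3.1381e+00 8.0000e-04] shift [ 0.0001 -0.0004  0.0071] twist 0.1 tq [-0.026  0.015  0.057] F [0.9 0.3 0.1] w 0.449 q6 -0.37
```

>>> carry_out:
  rows: "0 0 0.007 0 45;0 0 0.007 0 25;0 0 0.007 0 0;0 0 0.007 0 0;0 0 0.007 0 0"

```text
time: 21.55
tool_pos: [508.0, 28.5, 118.7]
tool_rot: [3.141, 0.001, 1.896]
force: [-8.7, -3.2, 6.9]
grip_width: 0.182
```

```bash
python3 g.py C 118 79.5
```

```text
t 21.55 pos [508.   28.5 118.7] psi 108.62 rp [3.1411e+00 8.0000e-04] shift [0.0001 0.0008 0.0007] twist 29.12 tq [-0.482  1.652 -0.041] F [-8.7 -3.2  6.9] w 0.182 q6 -0.37
```

>>> carry_out:
  rows: "0 0.0005 0 6 0;0 0.0005 0 12 0;0 0.0005 0 18 0;0 0.0005 0 24 0;0 0.0005 0 29 0"

```text
time: 21.97
tool_pos: [507.7, 28.3, 118.8]
tool_rot: [-3.141, 0.002, 1.385]
force: [-4.6, -2.6, 1.7]
grip_width: 0.179
```

```bash
python3 g.py C 118 79.5; for i in 1 2 3; do python3 -c "
from cell import viewer,status
viewer.read_camera('top');print(status.get_obs()['ft_torque'])"; done; python3 g.py C 180 79.5
```

```text
t 21.97 pos [507.7  28.3 118.8] psi 79.34 rp [-3.1406e+00  1.7000e-03] shift [0.0007 0.001  0.0008] twist -0.16 tq [-0.422  0.858  0.263] F [-4.6 -2.6  1.7] w 0.179 q6 0.14
[-0.43777328  0.85333984  0.22636436]
[-0.42394056  0.87846178  0.26925399]
[-0.45248197  0.85570638  0.23702101]
t 22.12 pos [507.7  28.3 118.8] psi 79.59 rp [-3.1405e+00  1.7000e-03] shift [ 0.0006  0.0009 -0.0612] twist 0.09 tq [-0.452  0.856  0.237] F [-4.9 -2.5  1.6] w 0.18 q6 0.14
```

>>> carry_out:
  rows: "0 0 0 0 40;0 0 0 0 45;0 0 -0.020 0 45;0 0 -0.045 0 45;0 0 -0.062 0 45"

```text
time: 22.53
tool_pos: [508.5, 28.5, 183.0]
tool_rot: [3.141, 0.001, 1.389]
force: [1.3, 0.5, 1.0]
grip_width: 0.446
```

```bash
python3 g.py D 178 50.7; python3 angs.py s3
```

```text
t 22.53 pos [508.5  28.5 183. ] psi 79.61 rp [3.1408e+00 1.2000e-03] shift [ 0.1224 -0.0221  0.0048] twist 28.91 tq [-0.008  0.035 -0.008] F [1.3 0.5 1. ] w 0.446 q6 0.14
A 122 [633.5 152.4] [16.8 46.4] rect 91.5 pca 94.0
B 119 [632.6  29.1] [19.  46.4] rect 108.9 pca 111.7
C 101 [509.3  29.3] [46.3 16.6] rect 84.2 pca 83.5
D 91 [509.  153.7] [46.4 15.5] rect 49.0 pca 50.6
```

>>> carry_out:
  rows: "0.031 -0.006 0.001 7 45;0.062 -0.011 0.002 14 45;0.093 -0.017 0.003 21 45;0.122 -0.022 0.005 27.5 45;0.122 -0.022 0.005 29 45"

```text
time: 23.0
tool_pos: [510.8, 157.2, 181.9]
tool_rot: [3.137, -0.005, 0.879]
force: [0.7, -0.9, -0.0]
grip_width: 0.456
```

```bash
python3 g.py D 125 50.7
```

```text
t 23.0 pos [510.8 157.2 181.9] psi 50.34 rp [ 3.1368 -0.0052] shift [-0.0048  0.001   0.0568] twist -0.36 tq [-0.031  0.008  0.012] F [ 0.7 -0.9 -0. ] w 0.456 q6 0.9
```

>>> carry_out:
  rows: "-0.0045 0.001 0.025 -0.3 45;-0.0045 0.001 0.045 -0.3 45;-0.0045 0.001 0.056 -0.3 45;-0.0045 0.001 0.056 -0.3 45;-0.0045 0.001 0.056 -0.3 45"

```text
time: 23.42
tool_pos: [508.8, 153.0, 125.7]
tool_rot: [3.138, -0.004, 0.884]
force: [0.7, 0.7, 0.8]
grip_width: 0.452
```

```bash
python3 g.py D 118 50.7
```

```text
t 23.42 pos [508.8 153.  125.7] psi 50.63 rp [ 3.1376 -0.0043] shift [-0.0001  0.0001  0.0077] twist -0.07 tq [0.011 0.001 0.004] F [0.7 0.7 0.8] w 0.452 q6 0.88
```

>>> carry_out:
  rows: "0 0 0.0075 0 45;0 0 0.0075 0 25;0 0 0.0075 0 0;0 0 0.0075 0 0;0 0 0.0075 0 0"

```text
time: 23.83
tool_pos: [508.9, 153.2, 118.8]
tool_rot: [3.138, -0.005, 0.884]
force: [-2.7, 1.2, 2.8]
grip_width: 0.178
```

```bash
python3 g.py D 118 21.5
```

```text
t 23.83 pos [508.9 153.2 118.8] psi 50.63 rp [ 3.1376 -0.0048] shift [-0.0003  0.0002  0.0008] twist 29.13 tq [0.214 0.605 0.034] F [-2.7  1.2  2.8] w 0.178 q6 0.88
```

>>> carry_out:
  rows: "0 0 0 6 0;0 0 0 12 0;0 0 0 18 0;0 0 0 24 0;0 0 0 29 0"

```text
time: 24.25
tool_pos: [509.1, 152.8, 118.9]
tool_rot: [3.14, -0.006, 0.372]
force: [-0.7, -1.6, -1.2]
grip_width: 0.179
```

```bash
python3 g.py D 118 21.5; for i in 1 2 3; do python3 -c "
from cell import viewer,status
viewer.read_camera('top');print(status.get_obs()['ft_torque'])"; done; python3 g.py D 180 21.5
```

```text
t 24.25 pos [509.1 152.8 118.9] psi 21.34 rp [ 3.1396 -0.0061] shift [-0.0001 -0.0002  0.0009] twist -0.16 tq [-0.343  0.079  0.231] F [-0.7 -1.6 -1.2] w 0.179 q6 1.39
[-0.2796962   0.11014047  0.24206311]
[-0.42214802  0.08546616  0.19674209]
[-0.46051348  0.13287804  0.18359969]
t 24.4 pos [509.  152.8 118.8] psi 21.77 rp [ 3.1397 -0.006 ] shift [ 0.0003  0.     -0.0612] twist 0.27 tq [-0.461  0.133  0.184] F [-0.4 -1.8 -0.7] w 0.179 q6 1.39
```

>>> carry_out:
  rows: "0 0 0 0 40;0 0 0 0 45;0 0 -0.020 0 45;0 0 -0.045 0 45;0 0 -0.062 0 45"

```text
time: 24.82
tool_pos: [509.2, 153.0, 182.8]
tool_rot: [3.14, -0.008, 0.382]
force: [0.5, -0.2, -0.0]
grip_width: 0.451
```

```bash
python3 g.py B 178 111.5; python3 angs.py s4
```

```text
t 24.82 pos [509.2 153.  182.8] psi 21.87 rp [ 3.1396 -0.0076] shift [0.068  0.1614 0.0056] twist -89.63 tq [ 0.081 -0.033  0.092] F [ 0.5 -0.2 -0. ] w 0.451 q6 1.39
A 123 [634.  153.5] [17.1 45.4] rect 94.9 pca 94.4
B 119 [632.1  28.6] [18.7 46.9] rect 111.1 pca 111.5
C 102 [509.2  29.7] [45.3 16.4] rect 85.4 pca 85.8
D 104 [509.2 153.3] [45.9 16. ] rect 25.9 pca 24.2
```

>>> carry_out:
  rows: "0.014 0.033 0.001 -7 45;0.028 0.066 0.002 -14 45;0.042 0.099 0.003 -21 45;0.056 0.132 0.004 -28 45;0.068 0.161 0.004 -35 45"

```text
time: 25.28
tool_pos: [635.7, 27.7, 184.1]
tool_rot: [3.131, -0.009, 1.0]
force: [-0.2, 0.6, -0.4]
grip_width: 0.443
```

```bash
python3 g.py B 178 111.5
```

```text
t 25.28 pos [635.7  27.7 184.1] psi 57.3 rp [ 3.1308 -0.0094] shift [-0.0011 -0.0033  0.006 ] twist -54.2 tq [-0.006  0.021  0.012] F [-0.2  0.6 -0.4] w 0.443 q6 0.53
```

>>> carry_out:
  rows: "0 0 0 -7 45;0 0 0 -14 45;0 0 0 -21 45;0 0 0 -28 45;0 0 0 -35 45"

```text
time: 25.7
tool_pos: [635.9, 27.6, 183.9]
tool_rot: [3.127, -0.002, 1.618]
force: [0.3, -0.1, -0.1]
grip_width: 0.449
```

```bash
python3 g.py B 178 111.5
```

```text
t 25.7 pos [635.9  27.6 183.9] psi 92.71 rp [ 3.1272e+00 -1.6000e-03] shift [ 0.0011 -0.0036  0.0058] twist -18.79 tq [ 0.007 -0.027  0.078] F [ 0.3 -0.1 -0.1] w 0.449 q6 -0.09
```

>>> carry_out:
  rows: "0.001 -0.0035 0.006 -7 45;0.001 -0.0035 0.015 -14 45;0.001 -0.0035 0.025 -18.8 45;0.001 -0.0035 0.025 -18.8 45;0.001 -0.0035 0.025 -18.8 45"

```text
time: 26.12
tool_pos: [632.3, 28.6, 158.2]
tool_rot: [3.129, 0.002, 1.944]
force: [0.7, -0.3, -0.2]
grip_width: 0.451
```

```bash
python3 g.py B 122 111.5
```

```text
t 26.12 pos [632.3  28.6 158.2] psi 111.39 rp [3.1286e+00 2.4000e-03] shift [ 0.     -0.0004  0.0362] twist -0.11 tq [ 0.044  0.01  -0.004] F [ 0.7 -0.3 -0.2] w 0.451 q6 -0.41
```

>>> carry_out:
  rows: "0 -0.0004 0.020 0 45;0 -0.0004 0.036 0 45;0 -0.0004 0.036 0 45;0 -0.0004 0.036 0 45;0 -0.0004 0.036 0 45"

```text
time: 26.53
tool_pos: [633.2, 28.5, 123.7]
tool_rot: [3.127, 0.003, 1.943]
force: [0.7, 0.0, 0.3]
grip_width: 0.45
```

```bash
python3 g.py B 119 111.5
```

```text
t 26.53 pos [633.2  28.5 123.7] psi 111.33 rp [3.1271e+00 3.0000e-03] shift [ 0.0003 -0.0008  0.0047] twist -0.17 tq [-0.03  -0.003  0.002] F [0.7 0.  0.3] w 0.45 q6 -0.41
```

>>> carry_out:
  rows: "0 -0.0008 0.005 0 45;0 -0.0008 0.005 0 25;0 -0.0008 0.005 0 0;0 -0.0008 0.005 0 0;0 -0.0008 0.005 0 0"

```text
time: 26.95
tool_pos: [631.9, 27.8, 119.6]
tool_rot: [3.129, 0.003, 1.943]
force: [-5.7, -1.8, 7.3]
grip_width: 0.179
```

```bash
python3 g.py B 118 82.5
```

```text
t 26.95 pos [631.9  27.8 119.6] psi 111.31 rp [3.1286 0.0032] shift [0.0005 0.0007 0.0016] twist 28.81 tq [-0.332  1.255  0.019] F [-5.7 -1.8  7.3] w 0.179 q6 -0.41
```

>>> carry_out:
  rows: "0 0 0 6 0;0 0 0 12 0;0 0 0 18 0;0 0 0 24 0;0 0 0 29 0"

```text
time: 27.37
tool_pos: [631.5, 27.6, 119.8]
tool_rot: [3.129, -0.003, 1.431]
force: [-1.9, -1.1, 0.5]
grip_width: 0.182
```

```bash
python3 g.py B 118 82.5; for i in 1 2 3; do python3 -c "
from cell import viewer,status
viewer.read_camera('top');print(status.get_obs()['ft_torque'])"; done; python3 g.py B 180 82.5
```

```text
t 27.37 pos [631.5  27.6 119.8] psi 82.01 rp [ 3.1293e+00 -3.0000e-03] shift [0.0011 0.0007 0.0018] twist -0.49 tq [-0.227  0.439  0.298] F [-1.9 -1.1  0.5] w 0.182 q6 0.1
[-0.24832841  0.514924    0.27066182]
[-0.31527052  0.60821929  0.27100544]
[-0.33317969  0.67830847  0.18874274]
t 27.52 pos [631.5  27.6 119.8] psi 82.45 rp [ 3.1293e+00 -3.0000e-03] shift [ 0.0013  0.0015 -0.0602] twist -0.05 tq [-0.333  0.678  0.189] F [-3.9 -1.1  2. ] w 0.18 q6 0.09
```

>>> carry_out:
  rows: "0 0 0 0 45;0 0 0 0 60;0 0 -0.020 0 60;0 0 -0.050 0 60;0 0 -0.080 0 60"

```text
time: 27.93
tool_pos: [629.8, 27.7, 199.5]
tool_rot: [3.132, -0.003, 1.441]
force: [1.3, -0.3, 0.0]
grip_width: 0.599
```

```bash
python3 g.py B 230 82.5; python3 angs.py s5
```

```text
t 27.93 pos [629.8  27.7 199.5] psi 82.55 rp [ 3.1316e+00 -3.1000e-03] shift [ 0.0013  0.0028 -0.0305] twist 0.05 tq [ 0.018 -0.008  0.028] F [ 1.3 -0.3  0. ] w 0.599 q6 0.09
A 122 [633.6 152.6] [16.3 47.1] rect 94.6 pca 94.0
B 105 [632.6  29.1] [46.2 16.7] rect 83.6 pca 85.7
C 102 [509.4  30.3] [47.6 16.7] rect 82.3 pca 84.4
D 105 [509.8 153.6] [46.4 16.6] rect 25.1 pca 24.6
```

>>> carry_out:
  rows: "-0.035 0 -0.015 0 60;-0.070 0 -0.030 0 60;-0.105 0 -0.040 0 60;-0.140 0 -0.040 0 60;-0.175 0 -0.040 0 60"

```text
time: 28.4
tool_pos: [610.5, -147.6, 249.7]
tool_rot: [3.116, -0.004, 1.443]
force: [-0.1, -0.2, -0.4]
grip_width: 0.604
```

>>> carry_out:
  rows: "-0.030 0 0 0 60;-0.060 0 0 0 60;-0.080 0 0 0 60;-0.080 0 0 0 60;-0.080 0 0 0 60"

```text
time: 28.82
tool_pos: [600.3, -228.1, 249.4]
tool_rot: [3.116, -0.004, 1.442]
force: [-0.2, 0.5, -0.3]
grip_width: 0.599
```

```bash
python3 ang.py t6; python3 - <<'E'
import pickle,cv2
c=pickle.load(open("t6.pkl","rb"));cv2.imwrite("pics/t6full.png",c["image"][:,:,::-1])
E
python3 angs.py s6; python3 g.py B 230 82.5
```

```text
A 126 [632.9 152.2] [16.3 44.7] rect 93.3 pca 93.2
B 115 [631.8  28.1] [44.4 15.7] rect 83.7 pca 85.9
C 107 [508.4  28.4] [44.  14.7] rect 83.8 pca 84.5
D 117 [509.  152.4] [44.9 15.7] rect 24.7 pca 25.3
A 121 [633.8 152.2] [17.2 47.8] rect 91.2 pca 94.3
B 106 [632.5  29.4] [45.9 17.2] rect 85.8 pca 86.3
C 102 [509.6  29.7] [48.  16.6] rect 82.5 pca 83.7
D 103 [510.  153.8] [45.8 16.8] rect 26.4 pca 23.9
t 28.92 pos [ 600.6 -226.2  249.4] psi 82.72 rp [ 3.116  -0.0041] shift [ 0.2567 -0.0013  0.0205] twist 0.22 tq [ 0.009  0.031 -0.008] F [-0.5 -0.1  1.3] w 0.605 q6 -0.32
```

View pics/t6full.png

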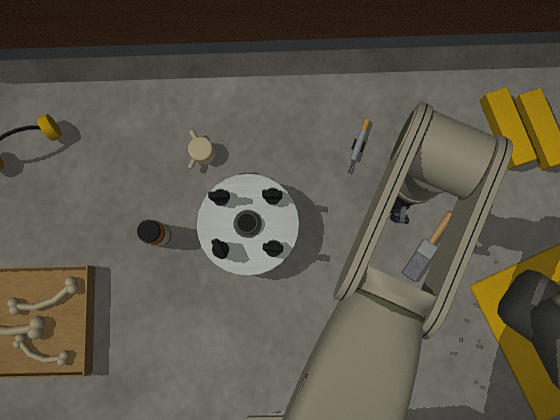

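```bash
python3 -c "
from cell import ticket
print(ticket.sign_off())"
```

```text
the job is handed in; nothing more can be done
None
```

I tightened all four knobs in star order and handed the job in at about 29 s. I worked with A/C as one opposite pair and D/B as the other. I labelled them by position because I did not work out which was knob 1.

- **First pass:** Knobs A, C, D, B. I turned each in steps of about 5° until the wrist torque rose to 0.15–0.2 N m. That came 13–17° after the start. I then went on to about 23° past the estimated bite, leaving about 19–20° after springback.
- **Second pass:** Knobs A, C, D, B again. I turned each about 29° further.
- **Last camera check:** The bars stand at about 93°, 86°, 84° and 25° (A, B, C, D). That is about 44–46° past the estimated bites, where firm is 33–57°. The bystanders sat at the same pixels as at the start, the gripper was open and away from the pot, and wrist force was near zero.
- **Uncertain points:**
  - I could not read the washer travel, so the bite points come from torque and are good to about 2–3°.
  - Torque was noisy (about ±0.04 N m). It rose less between bite and the end of the first pass than the stated 0.13 N m per rad; on A and D it even read slightly lower.
  - The springback of about 3° seen on every knob does agree with the torques.
  - All four bites fell within a few degrees of each other, although the free play was said to differ per knob.

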